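Scrape moulding leftovers off a tipped tray into a catch box

ROBOT

A 7-joint arm with a two-finger parallel gripper is mounted at the origin on a cart in front of the work surface, level with it; the furniture and walls round the work are solid. World frame = base frame: x ahead of the robot, y to its left, z up, the work surface at z = 0. Lengths are in m, angles in rad, forces in N, time in s.
With the tool pointing down it reaches from about 0.4 to 0.925 m from the base axis. Payload 5.6 kg.
Tool frame: the origin (TCP) lies at the very end of the fingers, on their centre line; the grasp point (between the pads) lies 19 mm behind it; z points along the fingers, y is the line along which they close (so a half turn about z gives the same grasp; the last joint's range is limited). The gripper opens to 85 mm and grips with 20 to 120 N. Pads are 22 mm wide; open, the fingers measure 114 mm over their backs; the gripper's body (76 mm by 85 mm) begins 54 mm behind the grasp point. The pads swing forward as they close: fully open they stand 13 mm farther back than shut.
Start: joints at [-1.307, 0.468, -0.012, 1.603, 0.006, 1.071, -0.056], TCP at [0.196, 0.62, 0.231] pointing down, gripper open.
Joint ranges: [-2.53, 2.53], [-0.31, 2.02], [-1.57, 1.55], [0.28, 2.44], [-1.29, 4.43], [0.15, 1.84], [-2.92, 2.92]. Speed limits (rad/s): [2.57, 2.57, 3.14, 3.14, 3.14, 3.14, 3.14].

INTERFACE

Orientations are given as a unit quaternion [x, y, z, w].
In Python, from station import ctrl gives the robot as it stands.
- The arm moves only by the shell command python3 -m inch 'ROWS' [FORCE]. ROWS is JSON, a list of rows, each a list of 3 entries, a list of its own where there are three numbers: the opening, from -1 (shut) to 1 (fully open), then the shift along the world's x, y, z in mm, then the turn about the world's z in rad. A call has 1 to 5 rows; each row is the pose to reach, as a shift and turn from the pose commanded when the call began; what a row does not reach only later rows make up. A row lasts 1/12 s, in which the tool goes at most 41.7 mm and 7.16 degrees, less where a joint would pass 70% of its speed; a pose out of reach is approached as far as the arm can. A call with a gripper value outside its range is refused whole. The fingers move at their own pace and stop on an object; FORCE is the grip in N (left out, the last holds). Time passes only in rows, so rows that repeat a pose let the fingers close. It gives the time, the measured TCP pose, the force, the opening and the grip force at its end, in the units of the state.
- ctrl.read_state(): the state, without advancing time (a new reading comes with each control period).
- ctrl.camera(name): name is "side" or "top"; returns a dict with "pixels" (384x512x3 uint8, red, green, blue), "depth" (384x512 float32, m along the optical axis (not along the pixel's ray), 0 where there is no reading), "mtx" (3x3 intrinsics, pixels), "cam_to_world" (4x4, takes a point from camera to world coordinates). Camera axes: x right, y down, z forward; pixel columns grow to the right and rows downward; lengths in m; the calibration is good to about 2 mm. A picture is of the moment at which its call begins.
- ctrl.job_done(): hands the job in; it is judged then, once.
Trained networks look in the newest picture that a camera, given by its name, has taken for a name from the list of things; names that differ only in an ending like _2 or _b are one class to them, and where a whole thing is asked for, a point or a joint stands for the part that bears it (a point fixed in the world has none). Each returns a list of dicts, best first, with "confidence" (0 to 1); they miss things now and then, are a little off and sometimes report something else, mostly with a low value. They report only what shows in the picture. A call takes as long as a camera call.
- ctrl.boxes_of(camera, target): "location" ([column, row] in pixels, amid what is visible of it).
- ctrl.landmark_of(camera, target): "location" ([column, row] in pixels: a listed point, or the origin of a listed thing).
The state is a dict: "time": time; "joints": joint angles; "dq": joint speeds; "joint_torque": joint torques, N m; "tcp_pos": TCP position; "tcp_rot": TCP orientation; "force": force on the tool from outside, world axes, zero at the start; "ft_torque": the same for the moment, N m; "grip_width": opening from 0.0 (shut) to 1.0 (fully open); "gripper_force": force on a finger pad.
Only numpy, scipy, OpenCV 4.12 (cv2) and the standard library are available. Lean on these libraries where they do the work, as an engineer would, in place of code of your own. Each camera call takes 0.05 s, during which the arm holds its last target. There are 200 camera calls.

TASK

First stand the catch box on the bench under the open lip of the tipping tray, its grip tab pointing away from the tray, and let go of it; then tip the tray lip-down as far as it goes. Take the scraper and push the three stuck moulding leftovers down the tray floor over the lip into the box, never touching them with the fingers. At the end the tray stays tipped, the catch box stands on the bench with all three in it, the scraper is back upright in the slot of its stand, and nothing else on the bench has been shifted.

Things in the scene. Friction and masses are not known exactly. Their poses are not given: they have to be found in the camera images.
- tray_stand: Fixed stand of the tipping tray. Origin on the bench, z up; its own -x is the way the tray tips and its lip points. Steel foot x -35..+90, y +-68 mm, 10 thick; two grey cheeks at y +-60 (8 thick), x -5..+45, up to z 120. The tray's pivot is an axis along the stand's y at x +20, z 105 mm. Yaw varies.
- tray (a joint): Tilt of the aluminium tray about its pivot, rad: 0 = level (start), 0.384 = fully tipped, lip down, on its stop. Stiff friction hinge: it stays where it is left; turning takes about 0.8 N m (8 N up at the handle bar or down at the lip). The leftovers do not slide on the tipped floor. Tipped, the lip is at about x = -91, z = 64 mm in the stand's frame; the floor then slopes 22 degrees.
- tray_lip (a point): Middle of the tray's open lip edge, on the floor's top face. Level tray in the stand's frame, mm: floor top z 109, 4 thick, from lip x -100 to rear wall x +72; side walls' inner faces y +-48, walls 22 above the floor. A middle rib at y 0 (4 thick, 12 high) parts the floor into two lanes 46 wide, middles at y +-25, both open at the lip.
- tray_handle (a point): Middle of the tray's rear handle: a level round steel bar, 10 mm thick, 70 mm long, parallel to the stand's y, 45 mm behind the rear wall; at x +120, z 120 mm in the stand's frame when level. Can be pinched from above across the bar; lifting it about 35 mm along an arc about the pivot tips the tray.
- catch_box: Loose open grey metal box, 120 (x) x 122 (y) x 40 mm high, walls and floor 3 mm, about 0.22 kg. Origin: centre of underside. A black grip tab stands at its -x wall: 12 thick (x), 45 wide (y), centre x -54, top z 85 mm; pinch it from above across its thickness. In place, its -x points the same way as the stand's -x and its centre is about 125 mm from the stand's origin along that.
- scraper_stand: Fixed grey block 50 (x) x 74 (y) x 40 mm high with an upright slot from the top, 10 mm (x) x 50 mm (y), 36 mm deep, mouth chamfered by 4 mm. Origin: centre of its underside.
- scraper: Loose bench scraper, 0.11 kg, standing upright in the slot at the start. Origin: middle of the blade's bottom edge; z up along the tool. Steel blade 4 mm thick (x), 34 mm wide (y), z 0..48 mm; above it a black grip 16 mm thick (x), 40 wide (y), z 44..84 mm. Standing in the slot its origin is 4 mm above the bench; grip it from above across the 16 mm.
- stub_round: Grey plastic leftover: disc 22 mm across, 9 mm thick with a small nib (13 mm in all). Origin: centre of underside. Lies on the tray floor.
- stub_angle: Grey plastic leftover: L shape 24 x 20 mm, 9 mm thick. Origin: about the middle of its underside. Lies on the tray floor.
- stub_bar: Grey plastic leftover: short bar 12 x 26 mm, 10 mm thick with a small nib. Origin: centre of underside. Lies on the tray floor.
- guide_bush: Bystander: bronze flanged guide bush, 39 mm across, 42 mm high. Origin: centre of underside. Leave alone.
- pocket_insert: Bystander: steel block with a pocket in its top, 40 x 46 x 32 mm. Origin: centre of underside. Leave alone.
- die_spring: Bystander: standing coil spring, 24 mm across, 50 mm high. Origin: centre of underside. Leave alone.
- brass_drift: Bystander: lying brass rod 18 x 150 x 16 mm. Origin: centre of underside. Leave alone.

How it is judged:
On the way, in this order (a step that is already met when the one before it is completed fails the run):
1. the catch box stands on the bench, let go, with the lip of the tray over its opening (x of tray_lip in the frame of catch_box between -0.04 and 0.055 m and y of tray_lip in the frame of catch_box between -0.02 and 0.02 m and height (world z) of catch_box below 0.005 m and angle between catch_box's own z axis and vertical below 0.05 rad and contact force between the fingers and catch_box below 0.2 N), for 0.2 s.
2. the tray is tipped lip-down, practically to its stop (value of joint tray above 0.32 rad), for 0.2 s.
3. all three leftovers lie in the catch box while the scraper is in the gripper (x of stub_round in the frame of catch_box between -0.06 and 0.06 m and y of stub_round in the frame of catch_box between -0.061 and 0.061 m and z of each of stub_round, stub_angle, stub_bar in the frame of catch_box below 0.036 m and x of stub_angle in the frame of catch_box between -0.06 and 0.06 m and y of stub_angle in the frame of catch_box between -0.061 and 0.061 m and x of stub_bar in the frame of catch_box between -0.06 and 0.06 m and y of stub_bar in the frame of catch_box between -0.061 and 0.061 m and contact force between the fingers and scraper above 1 N), for 0.2 s.
At the end, for the whole second after the job is handed in: All three leftovers rest inside the catch box, which stands flat on the bench; the tray is still tipped (more than 0.28 of 0.384 rad); the scraper stands in the slot of its stand (within 12 mm of the stand's middle, its edge under 12 mm above the bench, leaning less than 0.22 rad), at rest (x of stub_round in the frame of catch_box between -0.06 and 0.06 m and y of stub_round in the frame of catch_box between -0.061 and 0.061 m and z of each of stub_round, stub_angle, stub_bar in the frame of catch_box below 0.036 m and x of stub_angle in the frame of catch_box between -0.06 and 0.06 m and y of stub_angle in the frame of catch_box between -0.061 and 0.061 m and x of stub_bar in the frame of catch_box between -0.06 and 0.06 m and y of stub_bar in the frame of catch_box between -0.061 and 0.061 m and value of joint tray above 0.28 rad and height (world z) of catch_box below 0.005 m and angle between catch_box's own z axis and vertical below 0.05 rad and horizontal distance between scraper and scraper_stand below 0.012 m and height (world z) of scraper below 0.012 m and angle between scraper's own z axis and vertical below 0.22 rad and linear speed of each of scraper, stub_round, stub_angle, stub_bar below 0.02 m/s); the robot touches nothing.
It fails at once if a leftover is touched by the fingers (contact force between the fingers and stub_round above 0.3 N or contact force between the fingers and stub_angle above 0.3 N or contact force between the fingers and stub_bar above 0.3 N).
It fails at once if a bystander is shifted by more than 20 mm (distance of any of guide_bush, pocket_insert, die_spring, brass_drift from where it was at the start of the episode above 0.02 m).
It also fails if it takes over 72 s, if anything falls off the work surface, if the arm or the gripper's body presses on something with over 40 N, if the wrist force passes 120 N, or if a joint passes its speed limit or range.

## Working session

There is one attempt and no reset: what is moved stays moved. The work goes in short steps, Python scripts to look and compute and a shell command to move; the robot and the scene stay as the last step left them, time stands still between calls to the robot, and variables do not carry over. Pictures are saved under pics/ and viewed, at most 10 in all, crops included, and the job is handed in when it is done.

```bash
ls; mkdir -p pics; cat > h.py <<'E'
import numpy as np, cv2
from station import ctrl
T=['tray_stand','tray_lip','tray_handle','catch_box','scraper_stand','scraper','stub_round','stub_angle','stub_bar','guide_bush','pocket_insert','die_spring','brass_drift']
def ray(c,p):
    d=np.linalg.inv(c['mtx'])@[p[0],p[1],1]; M=c['cam_to_world']; return M[:3,3],M[:3,:3]@d
def onz(c,p,z):
    o,d=ray(c,p); return o+d*(z-o[2])/d[2]
def dep(c,p):
    u,v=int(round(p[0])),int(round(p[1])); w=c['depth'][max(v-2,0):v+3,max(u-2,0):u+3]; w=w[w>0]
    o,d=ray(c,p); return o+d*np.median(w) if len(w) else None
def tri(c1,p1,c2,p2):
    o1,d1=ray(c1,p1);o2,d2=ray(c2,p2);d1=d1/np.linalg.norm(d1);d2=d2/np.linalg.norm(d2)
    s=np.linalg.lstsq(np.c_[d1,-d2],o2-o1,rcond=None)[0]; a=o1+d1*s[0];b=o2+d2*s[1]
    return (a+b)/2,np.linalg.norm(a-b)
def cloud(c):
    h,w=c['depth'].shape; u,v=np.meshgrid(np.arange(w),np.arange(h)); z=c['depth']
    P=np.stack([u,v,np.ones_like(u)],-1)@np.linalg.inv(c['mtx']).T*z[...,None]
    return P@c['cam_to_world'][:3,:3].T+c['cam_to_world'][:3,3]
def save(c,n): cv2.imwrite('pics/'+n,c['pixels'][...,::-1])
np.set_printoptions(precision=4,suppress=True)
E
cat > look.py <<'E'
from h import *
cs={n:ctrl.camera(n) for n in('top','side')}
for n in cs: save(cs[n],n+'0.png'); print(n,cs[n]['cam_to_world'])
for t in T:
    r={}
    for n in cs:
        l=ctrl.landmark_of(n,t); r[n]=l[0]['location'] if l else None
        if l: print(t,n,np.array(r[n]).round(1),round(l[0]['confidence'],2),'dep',dep(cs[n],r[n]))
    if r['top'] is not None and r['side'] is not None: print('   tri',*tri(cs['top'],r['top'],cs['side'],r['side']))
np.savez('c0.npz',top=cloud(cs['top']),side=cloud(cs['side']))
print(ctrl.read_state())
E
python3 look.py
```

```text
pics
top [[-0.0197 -0.9932  0.115   0.474 ]
 [-0.9995  0.0224  0.0221  0.163 ]
 [-0.0245 -0.1145 -0.9931  1.0631]
 [ 0.      0.      0.      1.    ]]
side [[-0.8809 -0.1968  0.4305  0.2438]
 [-0.4728  0.4089 -0.7806  0.8442]
 [-0.0224 -0.8911 -0.4532  0.4856]
 [ 0.      0.      0.      1.    ]]
tray_stand top [326.3 198.7] 0.82 dep [0.5589 0.0032 0.1095]
tray_stand side [292.5 202.6] 0.59 dep [0.5594 0.0191 0.0146]
   tri [ 0.5707 -0.0153 -0.0048] 0.003405743144384968
tray_lip top [290.5 205.6] 0.86 dep [0.5451 0.0848 0.1079]
tray_lip side [251.7 186.1] 0.72 dep [ 0.7118 -0.0292  0.0128]
   tri [0.5873 0.105  0.0957] 0.09282277131669522
tray_handle top [386.6 185.6] 0.9 dep [ 0.5843 -0.1304  0.1222]
tray_handle side [304.2 148.9] 0.62 dep [ 0.5839 -0.1245  0.1202]
   tri [ 0.5856 -0.1316  0.1177] 0.0015407212904994404
catch_box top [182.8 248.1] 0.74 dep [0.4517 0.3498 0.0018]
catch_box side [279.  297.2] 0.87 dep [0.4477 0.3631 0.0033]
   tri [ 0.452   0.3517 -0.008 ] 0.0010084779664966445
scraper_stand top [187.7 191.6] 0.97 dep [0.5903 0.3308 0.0388]
scraper_stand side [220.2 263.
[... 1324 characters left out ...]
drift top [335.6 141.6] 0.67 dep [ 0.7126 -0.0425  0.013 ]
brass_drift side [250.7 183.1] 0.62 dep [ 0.7364 -0.0687  0.0013]
   tri [ 0.7158 -0.0399  0.017 ] 0.008971220816553951
{'time': 1.4, 'joints': array([-1.307 ,  0.4675, -0.0116,  1.6027,  0.006 ,  1.0714, -0.0563]), 'dq': array([-0.0006, -0.0009,  0.0012,  0.0006, -0.    ,  0.0001, -0.0025]), 'joint_torque': array([ -0.    , -53.2231,   0.0218, -25.1624,   0.0115,   0.0014,
         0.    ]), 'tcp_pos': array([0.1964, 0.6196, 0.2313]), 'tcp_rot': array([0.1528, 0.9883, 0.    , 0.    ]), 'force': array([-0.0103, -0.5567,  0.1439]), 'ft_torque': array([-0.0252,  0.0497,  0.0524]), 'gripper_force': 0.0, 'grip_width': 0.9992762547481415}
```

```bash
cat > fine.py <<'E'
from h import *
Z=np.load('c0.npz'); P=Z['top'].reshape(-1,3); Q=Z['side'].reshape(-1,3)
def rect(m,n,A=P):
    p=A[m]; r=cv2.minAreaRect((p[:,:2]*1000).astype(np.float32)); print(n,len(p),'rect',np.array(r[0]).round(1),np.array(r[1]).round(1),round(r[2],1),'zmed',np.median(p[:,2]))
def near(x,y,r,A=P): return np.hypot(A[:,0]-x,A[:,1]-y)<r
for nm,A in(('top',P),('side',Q)):
    rect(near(.5845,-.131,.05,A)&(A[:,2]>.112)&(A[:,2]<.128)&(A[:,1]<-.115),nm+' handle',A)
    rect(near(.565,-.015,.125,A)&(A[:,2]>.123)&(A[:,2]<.136)&(A[:,1]>-.11),nm+' walls',A)
    rect(near(.545,.0,.16,A)&(A[:,2]>.10)&(A[:,2]<.136)&(A[:,1]>-.11),nm+' trayall',A)
    rect(near(.452,.35,.1,A)&(A[:,2]>.033)&(A[:,2]<.045),nm+' boxrim',A)
    rect(near(.452,.35,.1,A)&(A[:,2]>.078)&(A[:,2]<.09),nm+' tab',A)
    rect(near(.59,.325,.06,A)&(A[:,2]>.035)&(A[:,2]<.045),nm+' sstand',A)
    rect(near(.59,.325,.06,A)&(A[:,2]>.08)&(A[:,2]<.1),nm+' grip',A)
for n in('top','side'):
    im=cv2.imread(f'pics/{n}0.png'); cv2.imwrite(f'pics/{n}1.png',cv2.resize(im[100:310,110:410] if n=='top' else im[110:380,150:400],None,fx=2.4 if n=='top' else 2.2,fy=2.4 if n=='top' else 2.2,interpolation=cv2.INTER_CUBIC))
E
python3 fine.py
```

```text
top handle 195 rect [ 584.2 -126.9] [23.7 81.7] 90.0 zmed 0.12207064899924569
top walls 357 rect [564.2 -13. ] [102.1 203.5] 10.6 zmed 0.12845868509458636
top trayall 3911 rect [566.9  -7.3] [138.  205.6] 1.4 zmed 0.10806362644923417
top boxrim 255 rect [453.8 355.6] [119.7 123.1] 1.4 zmed 0.03770916840011118
top tab 102 rect [399.9 354.1] [42.5 11.7] 90.0 zmed 0.082648452303763
top sstand 410 rect [599.8 326.9] [49.7 73.6] 25.4 zmed 0.03837279651570191
top grip 113 rect [599.9 326.4] [15.6 39.4] 25.2 zmed 0.08562552037599136
side handle 83 rect [ 582.7 -126.7] [22.4 76.3] 89.7 zmed 0.12196660833541612
side walls 219 rect [565.4 -11. ] [102.4 209.8] 10.6 zmed 0.12835987435849427
side trayall 1464 rect [567.1  -5.4] [136.5 207.8] 1.3 zmed 0.11024722852385699
side boxrim 693 rect [455.3 357.7] [120.3 124.5] 1.6 zmed 0.038413260415015416
side tab 138 rect [401.1 356.5] [11.9 44.8] 2.0 zmed 0.08469938399499691
side sstand 427 rect [601.3 329.4] [50.4 76.7] 25.1 zmed 0.0400397986869197
side grip 107 rect [600.7 330.5] [15.8 37.9] 24.9 zmed 0.08723183253138528
```

View pics/top1.png

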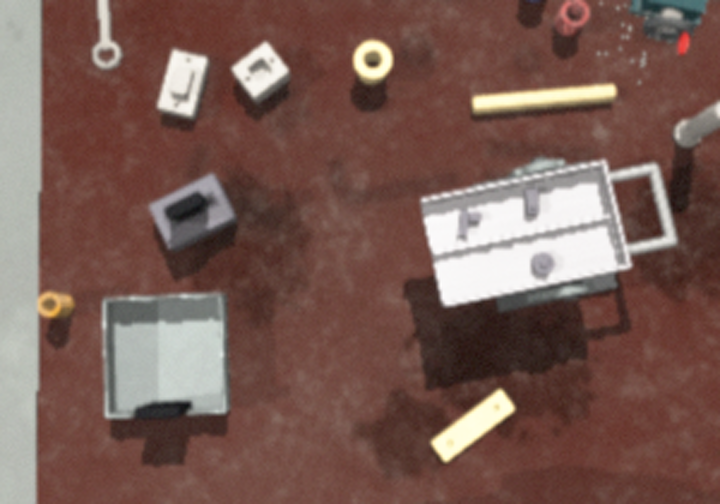

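View pics/side1.png

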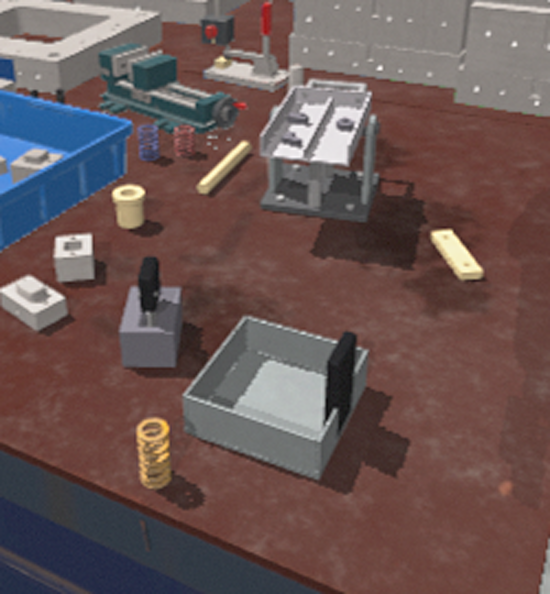

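The pictures show the tray at right with its lip facing image-left, the box at lower left (tab at bottom, full-frame px ~178,270), and the scraper upright in its stand (~188,188). The wooden bar lies clear of the path. The depth fits and the networks agree: the stand's -x points at 100.6°, its origin is ≈(564,-13), the tab is at (400.5,355) and the box yaw is 1.5°.

```bash
python3 -m inch '[[1,[20,-26,0],-0.123],[1,[41,-53,0],-0.247],[1,[61,-79,0],-0.371],[1,[82,-106,0],-0.495],[1,[102,-132,0],-0.618]]' && python3 -m inch '[[1,[20,-26,0],-0.123],[1,[41,-53,0],-0.247],[1,[61,-79,0],-0.371],[1,[82,-106,0],-0.495],[1,[102,-132,0],-0.618]]'; python3 -m inch '[[0.2,[0,0,0],0],[0.2,[0,0,0],0]]'
```

```text
time: 1.82
tcp_pos: [0.2993, 0.4862, 0.2314]
tcp_rot: [0.449, 0.894, 0.0, 0.0]
force: [-0.1, -0.3, -0.4]
grip_width: 1.0
gripper_force: 0.0
time: 2.23
tcp_pos: [0.4013, 0.3542, 0.2316]
tcp_rot: [0.699, 0.715, 0.0, -0.0]
force: [0.1, 0.4, 0.4]
grip_width: 1.002
gripper_force: 0.0
time: 2.4
tcp_pos: [0.4017, 0.354, 0.2316]
tcp_rot: [0.698, 0.716, 0.0, 0.0]
force: [0.3, -0.1, 0.2]
grip_width: 0.751
gripper_force: 0.0
```

```bash
python3 -m inch '[[0.2,[-1,0,-40],0],[0.2,[-1,1,-80],0],[0.2,[-1,1,-120],0],[0.2,[-1,1,-150],0],[0.2,[-1,1,-170],0]]' && python3 -m inch '[[0.2,[0,0,-11],0],[-1,[0,0,-11],0],[-1,[0,0,-11],0],[-1,[0,0,-11],0],[-1,[0,0,-11],0]]' 90; python3 -m inch '[[-1,[0,0,0],0],[-1,[0,0,0],0],[-1,[0,0,0],0],[-1,[0,0,0],0]]'
```

```text
time: 2.82
tcp_pos: [0.3967, 0.357, 0.058]
tcp_rot: [0.696, 0.718, -0.002, -0.0]
force: [-0.5, 0.1, 0.1]
grip_width: 0.597
gripper_force: 0.0
time: 3.23
tcp_pos: [0.4001, 0.3578, 0.052]
tcp_rot: [0.697, 0.717, 0.002, -0.0]
force: [0.1, 0.4, -1.9]
grip_width: 0.125
gripper_force: 87.5
time: 3.57
tcp_pos: [0.4001, 0.3578, 0.052]
tcp_rot: [0.697, 0.717, 0.002, -0.0]
force: [-1.4, 0.1, 7.5]
grip_width: 0.124
gripper_force: 88.7
```

```bash
python3 -m inch '[[-1,[0,0,15],0],[-1,[0,0,35],0],[-1,[0,0,60],0],[-1,[0,0,85],0],[-1,[0,0,100],0]]' && python3 -m inch '[[-1,[8,-8,0],-0.094],[-1,[16,-17,0],-0.188],[-1,[24,-25,0],-0.282],[-1,[31,-34,0],-0.376],[-1,[39,-42,0],-0.471]]' && python3 -m inch '[[-1,[8,-8,0],-0.094],[-1,[16,-17,0],-0.188],[-1,[24,-25,0],-0.282],[-1,[31,-34,0],-0.376],[-1,[39,-42,0],-0.471]]' && python3 -m inch '[[-1,[8,-8,0],-0.094],[-1,[16,-17,0],-0.188],[-1,[24,-25,0],-0.282],[-1,[31,-34,0],-0.376],[-1,[39,-42,0],-0.470]]' && python3 -m inch '[[-1,[0,0,-20],0],[-1,[0,0,-40],0],[-1,[0,0,-60],0],[-1,[0,0,-75],0],[-1,[0,0,-80],0]]'
python3 - <<'E'
from h import *
c=ctrl.camera('side'); save(c,'a.png'); d=ctrl.camera('top'); save(d,'b.png')
im=np.hstack([c['pixels'][100:340,170:420],d['pixels'][100:340,150:400]])[...,::-1]
cv2.imwrite('pics/ab.png',cv2.resize(im,None,fx=1.6,fy=1.6,interpolation=cv2.INTER_CUBIC))
E
```

```text
time: 3.98
tcp_pos: [0.3999, 0.3571, 0.1529]
tcp_rot: [0.697, 0.717, 0.001, -0.0]
force: [0.1, 0.6, -1.3]
grip_width: 0.126
gripper_force: 88.1
time: 4.4
tcp_pos: [0.4382, 0.314, 0.1505]
tcp_rot: [0.846, 0.532, -0.0, -0.0]
force: [0.5, -0.8, -2.3]
grip_width: 0.124
gripper_force: 88.0
time: 4.82
tcp_pos: [0.4772, 0.272, 0.1505]
tcp_rot: [0.947, 0.32, -0.0, -0.0]
force: [-0.5, 0.3, -2.6]
grip_width: 0.124
gripper_force: 88.0
time: 5.23
tcp_pos: [0.5162, 0.2301, 0.1505]
tcp_rot: [0.996, 0.091, -0.0, -0.0]
force: [0.2, 0.2, -3.0]
grip_width: 0.124
gripper_force: 88.0
time: 5.65
tcp_pos: [0.5146, 0.2302, 0.0682]
tcp_rot: [0.996, 0.093, -0.002, 0.001]
force: [-0.2, -0.2, -2.3]
grip_width: 0.13
gripper_force: 87.9
```

View pics/ab.png

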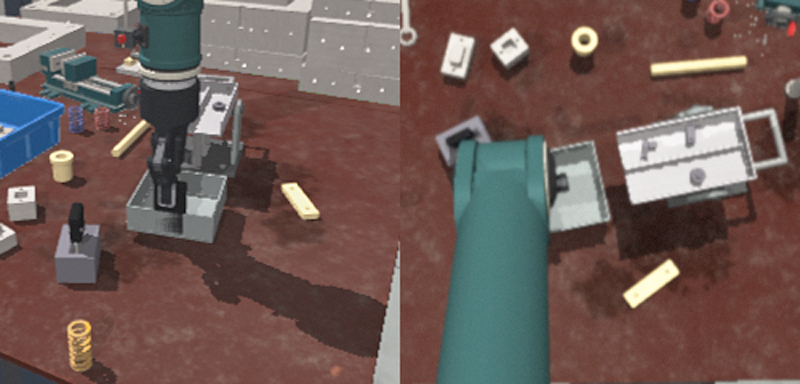

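The side view (left) shows the box hanging level from the fingers. The top view (right, box rim ~550–607,140–230) shows it squared up to the lip. Next I slide it in and set it down.

```bash
python3 -m inch '[[-1,[3,-13,-3],0],[-1,[6,-27,-6],0],[-1,[9,-40,-8],0],[-1,[12,-54,-8],0],[-1,[15,-67,-8],0]]' && python3 -m inch '[[-1,[0,0,-3],0],[-1,[0,0,-6],0],[-1,[0,0,-7],0],[-1,[0,0,-8],0],[-1,[0,0,-8],0]]'
python3 - <<'E'
from h import *
c=ctrl.camera('side'); P=cloud(c).reshape(-1,3)
save(c,'c.png')
m=(np.hypot(P[:,0]-.54,P[:,1]-.11)<.1)&(P[:,2]>.033)&(P[:,2]<.044)
print(cv2.minAreaRect((P[m,:2]*1000).astype(np.float32)),np.percentile(P[m,2],[10,50,90]))
E
```

```text
time: 6.17
tcp_pos: [0.5323, 0.1631, 0.0636]
tcp_rot: [0.996, 0.093, 0.001, -0.0]
force: [0.7, -0.3, -1.6]
grip_width: 0.122
gripper_force: 88.1
time: 6.58
tcp_pos: [0.531, 0.1647, 0.054]
tcp_rot: [0.996, 0.094, -0.0, -0.0]
force: [0.1, 0.3, -2.2]
grip_width: 0.128
gripper_force: 88.0
((543.824951171875, 92.85310363769531), (122.32390594482422, 163.69683837890625), 10.420767784118652) [0.034  0.0389 0.0423]
```

```bash
python3 -m inch '[[-1,[0,0,-1],0],[-1,[0,0,-2],0],[-1,[0,0,-3],0],[-1,[0,0,-3],0]]' && python3 -m inch '[[0,[0,0,0],0],[0,[0,0,0],0],[0,[0,0,0],0],[0,[0,0,0],0],[0,[0,0,0],0]]' && python3 -m inch '[[0,[0,0,30],0],[0,[0,0,70],0],[0,[0,0,110],0],[0,[0,0,140],0],[0,[0,0,160],0]]' 
python3 - <<'E'
from h import *
for n in('side','top'):
    c=ctrl.camera(n); P=cloud(c).reshape(-1,3); save(c,'d_%s.png'%n)
    d=np.array([-.184,.983]); s=(P[:,:2]-[.5637,-.013])@d; t=(P[:,:2]-[.5637,-.013])@[.983,.184]
    m=(abs(t)<.075)&(s>.115)&(s<.2)&(P[:,2]>.035)&(P[:,2]<.043)
    print(n,m.sum(),'s',np.percentile(s[m],[1,99]),'t',np.percentile(t[m],[1,50,99]))
    m=(abs(t)<.045)&(s>.155)&(s<.2)&(P[:,2]>.07)&(P[:,2]<.09); print('tab s,t',s[m].mean(),t[m].mean(),m.sum())
    m=(abs(t)<.045)&(s>.0)&(s<.2)&(P[:,2]>.1)&(P[:,2]<.113); print('lip',np.percentile(s[m],[99,99.8]))
    m=(abs(t)<.1)&(s>.0)&(s<.08)&(P[:,2]>.122)&(P[:,2]<.135); print('walls t',np.percentile(t[m],[1,99]))
    m=(abs(t)<.03)&(s<-.105)&(s>-.15)&(P[:,2]>.11)&(P[:,2]<.13); print('handle s',np.percentile(s[m],[2,50,98]),np.percentile(P[m,2],95))
E
```

```text
time: 6.97
tcp_pos: [0.5313, 0.1641, 0.052]
tcp_rot: [0.996, 0.093, -0.0, -0.0]
force: [-3.6, -0.8, 6.0]
grip_width: 0.128
gripper_force: 89.6
time: 7.38
tcp_pos: [0.5314, 0.1636, 0.0512]
tcp_rot: [0.996, 0.093, 0.0, 0.0]
force: [-0.8, 0.1, 0.0]
grip_width: 0.498
gripper_force: 0.0
time: 7.8
tcp_pos: [0.5326, 0.1636, 0.2146]
tcp_rot: [0.996, 0.093, 0.002, -0.001]
force: [-0.1, 0.7, 0.4]
grip_width: 0.501
gripper_force: 0.0
side 179 s [0.1213 0.1882] t [-0.0608 -0.0029  0.0606]
tab s,t 0.18389530994630696 -0.0009496863487269541 150
lip [0.1039 0.1042]
walls t [-0.0492  0.0526]
handle s [-0.1193 -0.114  -0.1103] 0.12482714558001316Traceback (most recent call last):
  File "<stdin>", line 6, in <module>
    return _quantile_unchecked(
        a, q, axis, out, overwrite_input, method, keepdims, weights)
    return _ureduce(a,
                    func=_quantile_ureduce_func,
    ...<5 lines>...
                    overwrite_input=overwrite_input,
                    method=method)
    r = func(a, **kwargs)
    result = _quantile(arr,
                       quantiles=q,
    ...<2 lines>...
                       out=out,
                       weights=wgt)
    slices_having_nans = np.isnan(arr[-1, ...])
                                  ~~~^^^^^^^^^
IndexError: index -1 is out of bounds for axis 0 with size 0
```

```bash
python3 -m inch '[[-0.2,[6,-33,0],0],[-0.2,[11,-65,0],0],[-0.2,[17,-97,0],0],[-0.2,[22,-128,0],0],[-0.2,[27,-150,0],0]]' && python3 -m inch '[[-0.2,[6,-35,0],0],[-0.2,[12,-70,0],0],[-0.2,[18,-105,0],0],[-0.2,[23,-132,0],0],[-0.2,[25,-142,0],0]]' && python3 -m inch '[[-0.2,[0,0,0],0],[-0.2,[0,0,-30],0],[-0.2,[0,0,-55],0],[-0.2,[0,0,-68],0],[-0.2,[0,0,-68],0]]'
python3 - <<'E'
from h import *
for n in('side','top'):
    c=ctrl.camera(n); save(c,'e_%s.png'%n)
    if n=='top': cv2.imwrite('pics/e1.png',cv2.resize(c['pixels'][130:290,240:440,::-1],None,fx=3,fy=3))
    else: cv2.imwrite('pics/e2.png',cv2.resize(c['pixels'][70:230,220:420,::-1],None,fx=3,fy=3))
cv2.imwrite('pics/e.png',cv2.resize(np.hstack([cv2.imread('pics/e1.png'),cv2.imread('pics/e2.png')]),(800,320)))
E
```

```text
time: 8.32
tcp_pos: [0.5577, 0.0104, 0.2105]
tcp_rot: [0.996, 0.092, -0.001, 0.001]
force: [0.2, -0.5, -0.2]
grip_width: 0.399
gripper_force: 0.0
time: 8.73
tcp_pos: [0.5825, -0.1338, 0.2106]
tcp_rot: [0.996, 0.09, -0.001, 0.001]
force: [-0.4, 0.5, 0.0]
grip_width: 0.396
gripper_force: 0.0
time: 9.15
tcp_pos: [0.5811, -0.1257, 0.1398]
tcp_rot: [0.996, 0.094, -0.003, -0.001]
force: [0.0, -0.8, 0.5]
grip_width: 0.399
gripper_force: 0.0
```

View pics/e.png

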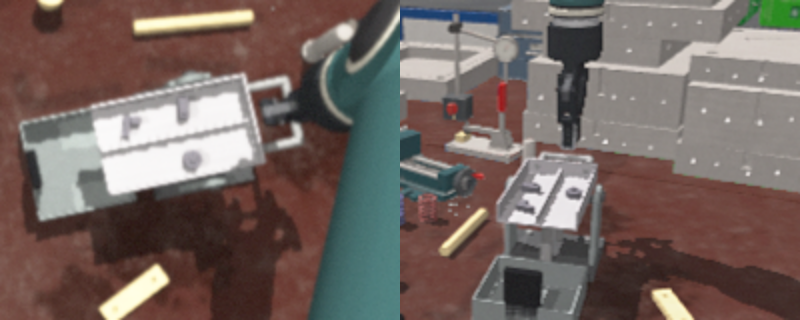

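The left panel (top camera) shows the fingers over the handle, and the box sits under the lip. In the side view the fingers stand above the bar. I descend and pinch.

```bash
python3 -m inch '[[-0.2,[3,-3,-10],0],[-0.2,[3,-3,-20],0],[-0.2,[3,-3,-30],0],[-0.2,[3,-3,-37],0],[-0.2,[3,-3,-37],0]]' && python3 -m inch '[[-1,[0,0,0],0],[-1,[0,0,0],0],[-1,[0,0,0],0],[-1,[0,0,0],0],[-1,[0,0,0],0]]' 40
```

```text
time: 9.67
tcp_pos: [0.5852, -0.131, 0.1044]
tcp_rot: [0.996, 0.093, -0.002, -0.0]
force: [-0.1, 0.3, -0.0]
grip_width: 0.403
gripper_force: 0.0
time: 10.08
tcp_pos: [0.5856, -0.1282, 0.1062]
tcp_rot: [0.996, 0.094, -0.001, -0.003]
force: [-2.0, 6.2, 1.4]
grip_width: 0.102
gripper_force: 38.9
```

```bash
python3 -m inch '[[-1,[0,1,4],0],[-1,[0,2,8],0],[-1,[0,3,11],0],[-1,[-1,4,15],0],[-1,[-1,5,19],0]]' && python3 -m inch '[[-1,[0,1,4],0],[-1,[0,3,7],0],[-1,[-1,5,11],0],[-1,[-1,6,14],0],[-1,[-1,8,17],0]]' && python3 -m inch '[[-1,[0,0,1],0],[-1,[0,1,2],0],[-1,[0,1,2],0]]'
cat > tilt.py <<'E'
from h import *
for n in('side','top'):
    c=ctrl.camera(n); P=cloud(c).reshape(-1,3); save(c,'f_%s.png'%n)
    d=np.array([-.184,.983]); x=-(P[:,:2]-[.5637,-.013])@d; y=(P[:,:2]-[.5637,-.013])@[.983,.184]
    for a,b in((-40,-6),(6,40)):
        m=(y>a/1e3)&(y<b/1e3)&(x>-.08)&(x<.06)&(P[:,2]>.05)&(P[:,2]<.16)
        A=np.c_[x[m],y[m],np.ones(m.sum())]; z=P[m,2]
        w=np.ones(len(z),bool)
        for _ in range(8): f=np.linalg.lstsq(A[w],z[w],rcond=None)[0]; w=abs(A@f-z)<.003
        print(n,'slope',np.arctan(f[0]),'z at x=0',f[2],'inl',w.sum())
    m=(abs(y)<.045)&(x<-.06)&(abs(P[:,2]-(f[0]*x+f[2]))<.004); print('lip x',np.percentile(x[m],[.3,1]))
E
python3 tilt.py
```

```text
time: 10.5
tcp_pos: [0.5848, -0.1241, 0.1246]
tcp_rot: [0.996, 0.094, -0.001, -0.001]
force: [0.3, 7.0, -11.4]
grip_width: 0.101
gripper_force: 38.7
time: 10.92
tcp_pos: [0.5835, -0.117, 0.1416]
tcp_rot: [0.996, 0.094, -0.001, -0.001]
force: [0.2, 4.0, -13.6]
grip_width: 0.096
gripper_force: 38.7
time: 11.17
tcp_pos: [0.5834, -0.116, 0.1437]
tcp_rot: [0.996, 0.094, -0.001, -0.001]
force: [-0.3, 5.6, -10.9]
grip_width: 0.093
gripper_force: 39.0
side slope 0.37606344902862526 z at x=0 0.10227976343160855 inl 445
side slope 0.37628597844758244 z at x=0 0.10246707166868531 inl 376
lip x [-0.5133 -0.5122]
top slope 0.37747676683482606 z at x=0 0.1006255596638898 inl 811
top slope 0.3744854058989892 z at x=0 0.10060760962981771 inl 750
lip x [-0.2787 -0.2747]
```

```bash
python3 -m inch '[[-0.2,[0,0,0],0],[-0.2,[0,0,0],0],[-0.2,[0,0,0],0],[-0.2,[0,0,0],0]]' && python3 -m inch '[[-0.2,[0,0,15],0],[-0.2,[0,0,35],0],[-0.2,[0,0,60],0],[-0.2,[0,0,85],0],[-0.2,[0,0,90],0]]' && python3 -m inch '[[0,[1,30,0],0.121],[0,[2,59,0],0.243],[0,[3,89,0],0.364],[0,[5,118,0],0.486],[0,[6,148,0],0.607]]' && python3 -m inch '[[0,[1,30,0],0.121],[0,[2,59,0],0.243],[0,[3,89,0],0.364],[0,[5,118,0],0.486],[0,[6,148,0],0.607]]' && python3 -m inch '[[0,[1,30,0],0.121],[0,[2,59,0],0.243],[0,[3,89,0],0.364],[0,[5,118,0],0.486],[0,[6,148,0],0.607]]'; python3 -m inch '[[0,[0,0,0],0],[0,[0,0,0],0]]'; python3 - <<'E'
from h import *
c=ctrl.camera('side'); save(c,'g.png')
cv2.imwrite('pics/g1.png',cv2.resize(c['pixels'][40:340,150:450,::-1],None,fx=1.9,fy=1.9))
E
python3 tilt.py
```

```text
time: 11.6
tcp_pos: [0.5852, -0.1188, 0.1456]
tcp_rot: [0.996, 0.093, 0.001, 0.001]
force: [-0.3, 0.4, 0.6]
grip_width: 0.401
gripper_force: 0.0
time: 12.02
tcp_pos: [0.5866, -0.1192, 0.239]
tcp_rot: [0.996, 0.093, 0.004, 0.001]
force: [0.8, -0.6, -0.6]
grip_width: 0.4
gripper_force: 0.0
time: 12.43
tcp_pos: [0.5906, 0.0313, 0.2347]
tcp_rot: [0.921, 0.389, 0.001, 0.0]
force: [-0.3, 0.1, -0.6]
grip_width: 0.499
gripper_force: 0.0
time: 12.85
tcp_pos: [0.5967, 0.1793, 0.2346]
tcp_rot: [0.763, 0.646, 0.0, 0.0]
force: [0.5, 0.0, 0.6]
grip_width: 0.497
gripper_force: 0.0
time: 13.27
tcp_pos: [0.6029, 0.3273, 0.2344]
tcp_rot: [0.535, 0.845, 0.0, 0.0]
force: [1.2, -0.0, 0.6]
grip_width: 0.498
gripper_force: 0.0
time: 13.43
tcp_pos: [0.6019, 0.3285, 0.2337]
tcp_rot: [0.536, 0.844, 0.0, -0.0]
force: [-0.1, -0.7, -0.6]
grip_width: 0.502
gripper_force: 0.0
side slope 0.3753390558099394 z at x=0 0.10224587526063736 inl 450
side slope 0.3762395246208533 z at x=0 0.10222061921760489 inl 373
lip x [-0.5132 -0.5121]
top slope 0.37732903592412 z at x=0 0.10006475494979511 inl 782
top slope 0.3789157180343157 z at x=0 0.10033047585596198 inl 748
lip x [-0.2755 -0.2714]
```

View pics/g1.png

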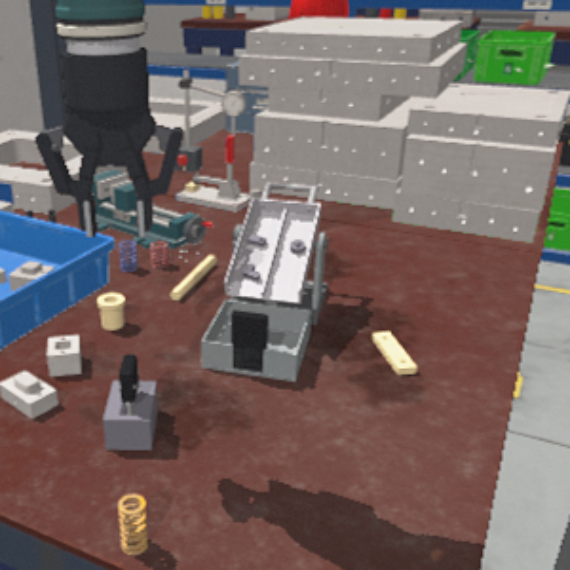

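The tray is tipped, the stubs are still on the floor, the box is under the lip, and the gripper hangs above the scraper. I descend and grip it.

```bash
python3 -m inch '[[-0.1,[-1,0,-35],0],[-0.1,[-1,0,-75],0],[-0.1,[-1,0,-110],0],[-0.1,[-1,0,-140],0],[-0.1,[-1,0,-150],0]]' && python3 -m inch '[[-0.1,[0,0,-10],0],[-0.1,[0,0,-20],0],[-0.1,[0,0,-30],0],[-0.1,[0,0,-33],0],[-0.1,[0,0,-33],0]]' && python3 -m inch '[[-0.6,[0,0,0],0],[-1,[0,0,0],0],[-1,[0,0,0],0],[-1,[0,0,0],0],[-1,[0,0,0],0]]' 100
```

```text
time: 14.0
tcp_pos: [0.5991, 0.3232, 0.0795]
tcp_rot: [0.538, 0.843, -0.004, -0.001]
force: [-1.1, -0.7, -1.1]
grip_width: 0.446
gripper_force: 0.0
time: 14.42
tcp_pos: [0.6015, 0.3266, 0.0513]
tcp_rot: [0.537, 0.844, 0.0, 0.0]
force: [-0.5, 0.6, -0.7]
grip_width: 0.449
gripper_force: 0.0
time: 14.83
tcp_pos: [0.6022, 0.327, 0.0525]
tcp_rot: [0.537, 0.844, 0.001, 0.0]
force: [0.2, -0.5, 6.3]
grip_width: 0.173
gripper_force: 97.6
```

```bash
python3 -m inch '[[-1,[0,0,15],0],[-1,[0,0,35],0],[-1,[0,0,60],0],[-1,[0,0,85],0],[-1,[0,0,110],0]]' && python3 -m inch '[[-1,[0,0,25],0],[-1,[0,0,50],0],[-1,[0,0,65],0],[-1,[0,0,70],0]]' && python3 -m inch '[[-1,[-1,-24,0],0.088],[-1,[-1,-48,0],0.175],[-1,[-2,-71,0],0.263],[-1,[-2,-95,0],0.351],[-1,[-3,-119,0],0.439]]' && python3 -m inch '[[-1,[-1,-24,0],0.088],[-1,[-1,-48,0],0.175],[-1,[-2,-71,0],0.263],[-1,[-2,-95,0],0.351],[-1,[-3,-119,0],0.439]]'  && python3 -m inch '[[-1,[-1,-24,0],0.088],[-1,[-1,-48,0],0.175],[-1,[-2,-71,0],0.263],[-1,[-2,-95,0],0.351],[-1,[-2,-119,0],0.438]]' && python3 -m inch '[[-1,[0,0,0],0],[-1,[0,0,0],0]]'
python3 - <<'E'
from h import *
c=ctrl.camera('side'); d=ctrl.camera('top'); save(c,'i.png'); save(d,'i2.png')
cv2.imwrite('pics/i1.png',np.hstack([cv2.resize(c['pixels'][70:230,220:400,::-1],(450,400)),cv2.resize(d['pixels'][140:280,240:380,::-1],(350,400))]))
E
```

```text
time: 15.25
tcp_pos: [0.6009, 0.3264, 0.1627]
tcp_rot: [0.537, 0.844, -0.0, -0.0]
force: [-0.1, -0.3, -0.8]
grip_width: 0.172
gripper_force: 97.4
time: 15.58
tcp_pos: [0.6025, 0.3271, 0.2353]
tcp_rot: [0.537, 0.844, 0.002, 0.001]
force: [0.4, -0.3, -1.5]
grip_width: 0.174
gripper_force: 97.4
time: 16.0
tcp_pos: [0.5975, 0.2063, 0.2305]
tcp_rot: [0.338, 0.941, -0.001, -0.001]
force: [-0.5, 0.7, -0.9]
grip_width: 0.17
gripper_force: 97.3
time: 16.42
tcp_pos: [0.5945, 0.0874, 0.2305]
tcp_rot: [0.125, 0.992, -0.0, -0.001]
force: [0.9, -0.0, -0.8]
grip_width: 0.174
gripper_force: 97.3
time: 16.83
tcp_pos: [0.5923, -0.0314, 0.2306]
tcp_rot: [-0.093, 0.996, 0.0, -0.001]
force: [0.2, 0.1, 0.2]
grip_width: 0.177
gripper_force: 97.3
time: 17.0
tcp_pos: [0.5925, -0.0324, 0.2306]
tcp_rot: [-0.089, 0.996, -0.0, -0.001]
force: [0.2, 0.3, -1.7]
grip_width: 0.173
gripper_force: 97.5
```

View pics/i1.png

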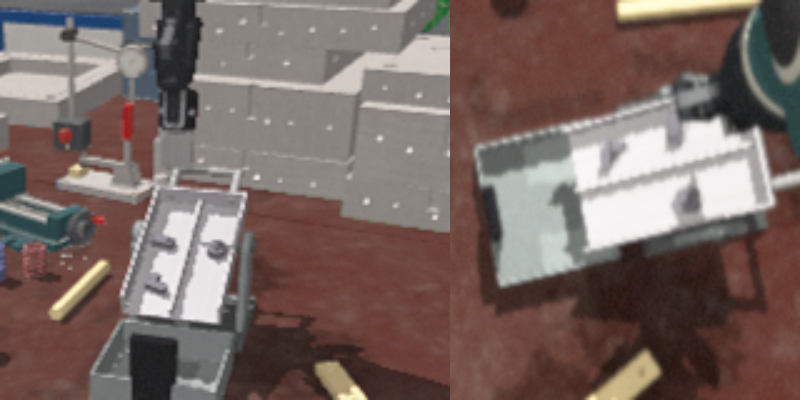

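```bash
python3 - <<'E'
from h import *
d=np.array([-.184,.983]); e=np.array([.983,.184]); O=[.5644,-.0101]
for n in('side','top'):
    c=ctrl.camera(n); P=cloud(c).reshape(-1,3)
    x=-(P[:,:2]-O)@d; y=(P[:,:2]-O)@e; z=P[:,2]
    m=(abs(x-.026)<.02)&(abs(y-.025)<.04)&(z>.172)&(z<.222)
    if m.sum()>5: print(n,m.sum(),'x',np.percentile(x[m],[2,50,98]),'y',np.percentile(y[m],[2,98]),'z',z[m].min())
    # tray in the corrected frame
    m=(x>-.06)&(x<.04)&(abs(y)<.06)&(z>(.101+.395*x)+.014)&(z<.101+.395*x+.03); print(' walls y',np.percentile(y[m],[3,97]),m.sum())
    F=.101+.395*x
    m=(x>-.085)&(x<.02)&(z>F+.005)&(z<F+.0125)&((abs(y-.025)<.016)|(abs(y+.025)<.016))
    for l in(1,-1):
        k=m&(y*l>0); print(' lane',l,'x hist',np.histogram(x[k],np.arange(-.09,.03,.01))[0])
st=ctrl.read_state(); p=st['tcp_pos'][:2]-O; print('tcp x,y',-p@d,p@e)
E
```

```text
side 184 x [0.0194 0.0234 0.0268] y [0.0074 0.0406] z 0.18228478466893577
 walls y [-0.0504  0.0514] 112
 lane 1 x hist [ 0  0 28 11  4  0  0  0 27  7  0]
 lane -1 x hist [ 0  0  0  0  0  0  0 10 21  6  0]
top 15 x [0.0231 0.0234 0.0255] y [0.0056 0.016 ] z 0.17997732100042763
 walls y [-0.0516  0.0498] 118
 lane 1 x hist [ 0  0 25 22  7  0  0  0 28 20  0]
 lane -1 x hist [ 0  0  0  0  0  0  0  5 38 22  0]
tcp x,y 0.023618695160982944 0.02479291860173186
```

```bash
python3 -m inch '[[-1,[0,0,-20],0],[-1,[0,0,-40],0],[-1,[0,0,-55],0],[-1,[0,0,-65],0],[-1,[0,0,-65],0]]' && python3 -m inch '[[-1,[0,0,0],0],[-1,[0,0,-1],0],[-1,[0,0,-2],0],[-1,[0,0,-3],0],[-1,[0,0,-3],0]]'
```

```text
time: 17.62
tcp_pos: [0.5919, -0.0291, 0.1639]
tcp_rot: [-0.092, 0.996, 0.0, -0.002]
force: [-0.5, -0.1, -0.5]
grip_width: 0.174
gripper_force: 97.5
time: 18.03
tcp_pos: [0.5935, -0.0303, 0.1638]
tcp_rot: [-0.091, 0.996, 0.0, 0.0]
force: [0.2, -0.0, -1.7]
grip_width: 0.178
gripper_force: 97.5
```

```bash
python3 -m inch '[[-1,[0,0,-1],0],[-1,[0,0,-2],0],[-1,[0,0,-2],0],[-1,[0,0,-2],0]]'; python3 -m inch '[[-1,[0,0,-1],0],[-1,[0,0,-1],0],[-1,[0,0,-1],0]]';  python3 -m inch '[[-1,[0,0,-1],0],[-1,[0,0,-1],0],[-1,[0,0,-1],0]]'
```

```text
time: 18.37
tcp_pos: [0.5933, -0.0304, 0.1612]
tcp_rot: [-0.091, 0.996, 0.0, -0.0]
force: [0.5, 0.1, -1.8]
grip_width: 0.176
gripper_force: 97.5
time: 18.62
tcp_pos: [0.5935, -0.0304, 0.1607]
tcp_rot: [-0.091, 0.996, -0.0, 0.0]
force: [-0.8, -1.1, 1.7]
grip_width: 0.171
gripper_force: 98.3
time: 18.87
tcp_pos: [0.5937, -0.0304, 0.1606]
tcp_rot: [-0.091, 0.996, 0.0, 0.0]
force: [-2.6, -1.0, 7.7]
grip_width: 0.176
gripper_force: 99.3
```

```bash
python3 -m inch '[[-1,[0,0,2],0],[-1,[-1,5,0],0],[-1,[-3,15,-4],0],[-1,[-5,25,-8],0],[-1,[-6,34,-12],0]]';  python3 -m inch '[[-1,[-1,8,-3],0],[-1,[-3,16,-6],0],[-1,[-4,24,-9],0],[-1,[-6,32,-13],0],[-1,[-7,39,-16],0]]'; python3 -m inch '[[-1,[-1,8,-3],0],[-1,[-3,16,-6],0],[-1,[-4,24,-9],0],[-1,[-6,32,-13],0],[-1,[-7,39,-16],0]]'
```

```text
time: 19.28
tcp_pos: [0.5865, 0.0056, 0.1463]
tcp_rot: [-0.092, 0.996, 0.0, -0.001]
force: [-0.3, 0.2, 0.3]
grip_width: 0.177
gripper_force: 97.7
time: 19.7
tcp_pos: [0.5802, 0.0436, 0.131]
tcp_rot: [-0.091, 0.996, -0.0, 0.0]
force: [0.2, -0.5, 1.5]
grip_width: 0.172
gripper_force: 97.7
time: 20.12
tcp_pos: [0.5735, 0.0824, 0.1154]
tcp_rot: [-0.091, 0.996, -0.0, 0.0]
force: [-0.2, -1.6, 3.0]
grip_width: 0.174
gripper_force: 98.3
```

```bash
python3 -m inch '[[-1,[-1,6,-2],0],[-1,[-2,12,-4],0],[-1,[-4,20,-7],0],[-1,[-5,26,-9],0],[-1,[-5,26,-9],0]]'; python3 - <<'E'
from h import *
c=ctrl.camera('side'); d=ctrl.camera('top'); save(c,'j.png'); save(d,'j2.png')
cv2.imwrite('pics/j1.png',np.hstack([cv2.resize(c['pixels'][90:270,220:400,::-1],(400,400)),cv2.resize(d['pixels'][140:280,240:380,::-1],(400,400))]))
E
```

```text
time: 20.53
tcp_pos: [0.5674, 0.1096, 0.1055]
tcp_rot: [-0.092, 0.996, 0.0, -0.001]
force: [-0.2, 0.2, -0.7]
grip_width: 0.175
gripper_force: 97.8
```

View pics/j1.png

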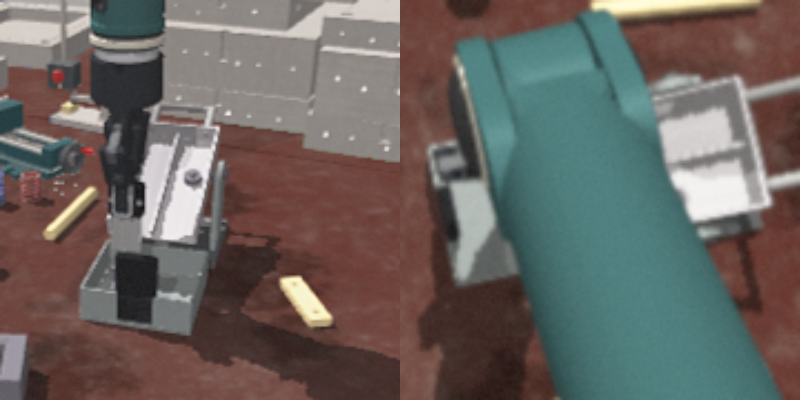

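The + lane is empty, so both pieces have gone over the lip. Only the round stub remains (side panel px 193,177). Now the other lane.

```bash
python3 -m inch '[[-1,[0,0,25],0],[-1,[0,0,60],0],[-1,[0,0,95],0],[-1,[0,0,115],0],[-1,[0,0,115],0]]' && python3 -m inch '[[-1,[-5,-32,0],0],[-1,[-10,-64,0],0],[-1,[-15,-100,0],0],[-1,[-20,-130,0],0],[-1,[-23,-149,0],0]]' && python3 -m inch '[[-1,[0,0,0],0],[-1,[0,0,0],0],[-1,[0,0,0],0]]'
python3 - <<'E'
from h import *
d=np.array([-.184,.983]); e=np.array([.983,.184]); O=[.5644,-.0101]
for n in('side','top'):
    c=ctrl.camera(n); P=cloud(c).reshape(-1,3)
    x=-(P[:,:2]-O)@d; y=(P[:,:2]-O)@e; z=P[:,2]
    m=(abs(x-.026)<.02)&(abs(y+.025)<.04)&(z>.165)&(z<.21)
    if m.sum()>5: print(n,m.sum(),'x',np.percentile(x[m],[2,50,98]),'y',np.percentile(y[m],[2,98]),'z',z[m].min())
    for t in('stub_round','stub_angle','stub_bar'):
        for l in ctrl.landmark_of(n,t)[:2]:
            q=dep(c,l['location']); print(n,t,round(l['confidence'],2),q,'box xy',-(q[:2]-O)@d+.125,(q[:2]-O)@e)
st=ctrl.read_state(); p=st['tcp_pos'][:2]-O; print('tcp x,y',-p@d,p@e,st['tcp_pos'])
E
```

```text
time: 21.05
tcp_pos: [0.5716, 0.1075, 0.2269]
tcp_rot: [-0.09, 0.996, 0.001, 0.005]
force: [0.3, -0.2, -1.0]
grip_width: 0.174
gripper_force: 97.6
time: 21.47
tcp_pos: [0.5439, -0.046, 0.2205]
tcp_rot: [-0.089, 0.996, -0.001, -0.001]
force: [0.1, 0.8, -0.7]
grip_width: 0.175
gripper_force: 97.7
time: 21.72
tcp_pos: [0.5451, -0.0408, 0.2207]
tcp_rot: [-0.091, 0.996, 0.0, -0.0]
force: [-0.7, 0.6, -1.6]
grip_width: 0.171
gripper_force: 97.7
side 177 x [0.0226 0.0256 0.0284] y [-0.0417 -0.0087] z 0.17179334356711345
side stub_round 0.56 [ 0.5429 -0.0397  0.1783] box xy 0.15017981428871444 -0.026634681379968127
side stub_round 0.53 [ 0.5343 -0.0063  0.1051] box xy 0.11567324955463314 -0.028904284833235344
side stub_bar 0.39 [0.5799 0.3584 0.0336] box xy -0.2344252662447422 0.08302087709998307
top 11 x [0.0252 0.0257 0.0262] y [-0.0429 -0.0354] z 0.17364567688901866
top stub_round 0.37 [ 0.5376 -0.0185  0.1151] box xy 0.12832822273171166 -0.02790710615667067
top stub_angle 0.57 [0.5681 0.1192 0.0024] box xy -0.0013787778550349294 0.02742637823460712
top stub_bar 0.42 [0.5877 0.0888 0.0081] box xy 0.032042211770529364 0.04112526734619872
tcp x,y 0.026735198723850565 -0.024316535173319533 [ 0.5454 -0.0409  0.2212]
```

```bash
python3 -m inch '[[-1,[0,0,-20],0],[-1,[0,0,-40],0],[-1,[0,0,-52],0],[-1,[0,0,-57],0],[-1,[0,0,-57],0]]' && python3 -m inch '[[-1,[0,0,-1],0],[-1,[0,0,-1],0],[-1,[0,0,-1],0]]'
```

```text
time: 22.53
tcp_pos: [0.5446, -0.0412, 0.1632]
tcp_rot: [-0.091, 0.996, 0.0, -0.001]
force: [-0.7, 0.4, -1.3]
grip_width: 0.172
gripper_force: 97.7
time: 22.78
tcp_pos: [0.546, -0.0414, 0.1642]
tcp_rot: [-0.091, 0.996, -0.0, 0.001]
force: [-0.0, 0.3, -1.0]
grip_width: 0.174
gripper_force: 97.7
```

```bash
python3 -m inch '[[-1,[0,0,-1],0],[-1,[-1,5,-3],0],[-1,[-3,15,-7],0],[-1,[-5,25,-11],0],[-1,[-6,34,-15],0]]';  python3 -m inch '[[-1,[-1,8,-3],0],[-1,[-3,16,-6],0],[-1,[-4,24,-9],0],[-1,[-6,32,-13],0],[-1,[-7,39,-16],0]]'; python3 -m inch '[[-1,[-1,8,-3],0],[-1,[-3,16,-6],0],[-1,[-4,24,-9],0],[-1,[-6,32,-13],0],[-1,[-7,39,-16],0]]'; python3 -m inch '[[-1,[-1,6,-2],0],[-1,[-2,12,-4],0],[-1,[-4,20,-7],0],[-1,[-5,27,-9],0],[-1,[-5,28,-9],0]]'; python3 -m inch '[[-1,[0,0,0],0],[-1,[0,0,0],0],[-1,[0,0,0],0],[-1,[0,0,0],0]]'
```

```text
time: 23.2
tcp_pos: [0.5387, -0.0055, 0.1478]
tcp_rot: [-0.091, 0.996, 0.0, -0.0]
force: [-0.3, 0.1, -0.1]
grip_width: 0.17
gripper_force: 97.6
time: 23.62
tcp_pos: [0.5319, 0.0327, 0.1318]
tcp_rot: [-0.091, 0.996, 0.0, -0.0]
force: [0.3, 0.6, -0.7]
grip_width: 0.174
gripper_force: 97.7
time: 24.03
tcp_pos: [0.5253, 0.0715, 0.1161]
tcp_rot: [-0.091, 0.996, -0.0, 0.0]
force: [-0.1, -1.2, 2.3]
grip_width: 0.176
gripper_force: 97.8
time: 24.45
tcp_pos: [0.5196, 0.1005, 0.1067]
tcp_rot: [-0.092, 0.996, 0.0, -0.001]
force: [0.0, -0.1, -1.0]
grip_width: 0.173
gripper_force: 97.7
time: 24.78
tcp_pos: [0.5206, 0.0981, 0.1074]
tcp_rot: [-0.09, 0.996, -0.0, 0.0]
force: [-0.4, 0.9, -0.7]
grip_width: 0.173
gripper_force: 97.7
```

```bash
python3 -m inch '[[-1,[0,0,25],0],[-1,[0,0,60],0],[-1,[0,0,95],0],[-1,[0,0,120],0],[-1,[0,0,130],0]]'
python3 - <<'E'
from h import *
d=np.array([-.184,.983]); e=np.array([.983,.184]); O=[.5644,-.0101]
for n in('side','top'):
    c=ctrl.camera(n); save(c,'k_%s.png'%n)
    for t in('stub_round','stub_angle','stub_bar'):
        for l in ctrl.landmark_of(n,t)[:2]:
            q=dep(c,l['location']); print(n,t,round(l['confidence'],2),q,'box xy',-(q[:2]-O)@d+.125,(q[:2]-O)@e)
a=cv2.imread('pics/k_side.png');b=cv2.imread('pics/k_top.png')
cv2.imwrite('pics/k1.png',np.hstack([cv2.resize(a[90:270,220:400],(400,400)),cv2.resize(b[140:280,240:380],(400,400))]))
print(ctrl.read_state()['tcp_pos'])
E
```

```text
time: 25.2
tcp_pos: [0.5224, 0.0986, 0.2415]
tcp_rot: [-0.09, 0.996, 0.001, 0.003]
force: [1.8, 0.1, -0.4]
grip_width: 0.174
gripper_force: 97.7
side stub_round 0.37 [0.5285 0.0888 0.0068] box xy 0.021180716040096553 -0.017073159323128192
side stub_angle 0.25 [0.7406 0.2773 0.0131] box xy -0.12507444148406738 0.2261005146352456
[0.5195 0.0984 0.2355]
```

View pics/k1.png

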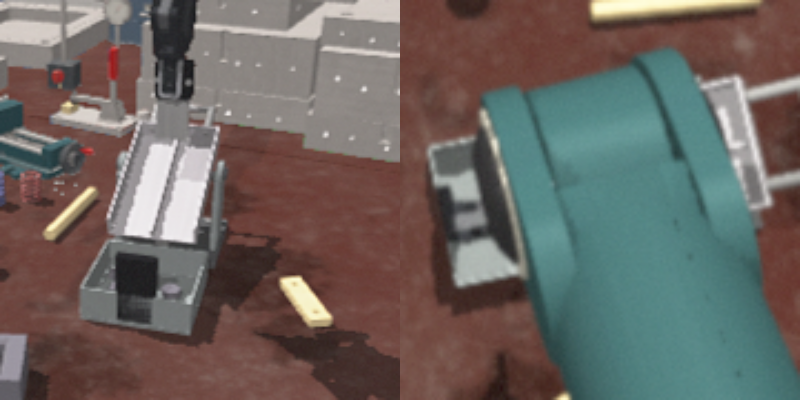

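The tray is clear, the round stub lies in the box (side panel px 172,290), and the other two were measured inside it earlier. I take the scraper back.

```bash
python3 -m inch '[[-1,[5,15,0],-0.088],[-1,[11,30,0],-0.175],[-1,[16,46,0],-0.263],[-1,[22,61,0],-0.351],[-1,[27,76,0],-0.439]]' && python3 -m inch '[[-1,[5,15,0],-0.088],[-1,[11,30,0],-0.175],[-1,[16,46,0],-0.263],[-1,[22,61,0],-0.351],[-1,[28,76,0],-0.439]]' && python3 -m inch '[[-1,[5,15,0],-0.088],[-1,[11,30,0],-0.175],[-1,[16,46,0],-0.263],[-1,[22,61,0],-0.351],[-1,[27,76,0],-0.438]]' && python3 -m inch '[[-1,[0,0,-25],0],[-1,[0,0,-55],0],[-1,[0,0,-80],0],[-1,[0,0,-95],0],[-1,[0,0,-100],0]]' && python3 -m inch '[[-1,[0,0,-10],0],[-1,[0,0,-20],0],[-1,[0,0,-30],0],[-1,[0,0,-32],0],[-1,[0,0,-32],0]]' && python3 -m inch '[[-1,[0,0,0],0],[-1,[0,0,0],0],[-1,[0,0,0],0]]'
```

```text
time: 26.02
tcp_pos: [0.5472, 0.1752, 0.236]
tcp_rot: [0.13, 0.991, -0.0, -0.001]
force: [-0.0, -0.4, -0.6]
grip_width: 0.175
gripper_force: 97.6
time: 26.43
tcp_pos: [0.5751, 0.2513, 0.2358]
tcp_rot: [0.343, 0.939, -0.001, -0.001]
force: [0.5, -0.1, -0.9]
grip_width: 0.174
gripper_force: 97.6
time: 26.85
tcp_pos: [0.6022, 0.3272, 0.2356]
tcp_rot: [0.539, 0.842, -0.001, -0.0]
force: [-1.2, -0.4, -1.0]
grip_width: 0.17
gripper_force: 97.6
time: 27.27
tcp_pos: [0.5999, 0.3254, 0.1323]
tcp_rot: [0.537, 0.844, -0.004, -0.002]
force: [-0.7, -0.2, -0.7]
grip_width: 0.174
gripper_force: 97.7
time: 27.68
tcp_pos: [0.602, 0.3264, 0.1046]
tcp_rot: [0.537, 0.844, -0.001, -0.0]
force: [0.4, -1.1, -1.1]
grip_width: 0.179
gripper_force: 97.7
time: 27.93
tcp_pos: [0.6028, 0.3269, 0.1062]
tcp_rot: [0.537, 0.844, 0.001, 0.0]
force: [-0.1, 0.7, -0.4]
grip_width: 0.173
gripper_force: 97.7
```

```bash
python3 -m inch '[[-1,[0,0,-5],0],[-1,[0,0,-10],0],[-1,[0,0,-15],0],[-1,[0,0,-20],0],[-1,[0,0,-25],0]]' && python3 -m inch '[[-1,[0,0,-6],0],[-1,[0,0,-12],0],[-1,[0,0,-18],0],[-1,[0,0,-24],0],[-1,[0,0,-27],0]]'; python3 -m inch '[[-1,[0,0,-1],0],[-1,[0,0,-1],0],[-1,[0,0,-1],0]]'
```

```text
time: 28.35
tcp_pos: [0.6021, 0.3265, 0.0794]
tcp_rot: [0.537, 0.844, -0.0, -0.0]
force: [0.4, -0.4, -1.1]
grip_width: 0.171
gripper_force: 97.7
time: 28.77
tcp_pos: [0.602, 0.3264, 0.0524]
tcp_rot: [0.537, 0.844, -0.001, -0.0]
force: [-4.0, -2.0, 18.1]
grip_width: 0.173
gripper_force: 100.0
time: 29.02
tcp_pos: [0.602, 0.3265, 0.0526]
tcp_rot: [0.537, 0.844, -0.0, -0.0]
force: [-2.5, -1.5, 4.0]
grip_width: 0.173
gripper_force: 98.2
```

Seated at the same height as before (z 52.5). I release and back off.

```bash
python3 -m inch '[[-0.5,[0,0,0],0],[-0.1,[0,0,0],0],[-0.1,[0,0,0],0],[-0.1,[0,0,0],0],[-0.1,[0,0,0],0]]' && python3 -m inch '[[-0.1,[0,0,25],0],[-0.1,[0,0,60],0],[-0.1,[0,0,100],0],[-0.1,[0,0,140],0],[-0.1,[0,0,180],0]]' && python3 -m inch '[[-0.1,[-30,25,0],0],[-0.1,[-60,50,0],0],[-0.1,[-90,75,0],0],[-0.1,[-120,100,0],0],[-0.1,[-120,100,0],0]]' && python3 -m inch '[[-0.1,[0,30,30],0],[-0.1,[0,50,50],0],[-0.1,[0,50,50],0],[-0.1,[0,50,50],0]]'
python3 - <<'E'
from h import *
d=np.array([-.184,.983]); e=np.array([.983,.184]); O=[.5644,-.0101]
for n in('side','top'):
    c=ctrl.camera(n); save(c,'l_%s.png'%n)
    for t in T[3:]:
        for l in ctrl.landmark_of(n,t)[:1]:
            q=dep(c,l['location']); print(n,t,round(l['confidence'],2),q,*(['box xy',-(q[:2]-O)@d+.125,(q[:2]-O)@e] if 'stub' in t else []))
a=cv2.imread('pics/l_side.png');b=cv2.imread('pics/l_top.png')
cv2.imwrite('pics/l1.png',np.hstack([cv2.resize(a[90:330,160:400],(400,400)),cv2.resize(b[110:310,150:350],(400,400))]))
E
python3 tilt.py
```

```text
time: 29.43
tcp_pos: [0.6024, 0.3267, 0.0522]
tcp_rot: [0.537, 0.844, 0.0, 0.0]
force: [-0.3, 0.2, 0.0]
grip_width: 0.45
gripper_force: 0.0
time: 29.85
tcp_pos: [0.6022, 0.3264, 0.2341]
tcp_rot: [0.537, 0.844, -0.0, 0.0]
force: [0.8, 0.3, -0.6]
grip_width: 0.448
gripper_force: 0.0
time: 30.27
tcp_pos: [0.4739, 0.4347, 0.2322]
tcp_rot: [0.532, 0.847, 0.001, -0.003]
force: [-1.2, 2.7, -0.1]
grip_width: 0.447
gripper_force: 0.0
time: 30.6
tcp_pos: [0.4823, 0.4781, 0.2832]
tcp_rot: [0.536, 0.844, 0.001, 0.0]
force: [-0.6, -0.3, -0.7]
grip_width: 0.456
gripper_force: 0.0
side catch_box 0.93 [0.5166 0.1663 0.0299]
side scraper_stand 0.73 [0.5796 0.3572 0.0381]
side scraper 0.53 [0.5818 0.3596 0.037 ]
side stub_round 0.51 [0.5136 0.1081 0.0146] box xy -0.000545354195787634 -0.028221225008792605
side stub_bar 0.19 [0.7475 0.15   0.0077] box xy 0.0013325670250789456 0.20947363949456127
side guide_bush 0.81 [0.7441 0.147  0.0098]
side pocket_insert 0.54 [0.7362 0.274  0.0151]
side die_spring 0.91 [0.5035 0.4784 0.0089]
side brass_drift 0.56 [ 0.7083 -0.0313  0.0051]
top catch_box 0.85 [0.5336 0.1176 0.0027]
top scraper_stand 0.93 [0.5867 0.317  0.0815]
top scraper 0.7 [0.5946 0.3161 0.0853]
top stub_round 0.6 [0.7306 0.2524 0.0298] box xy -0.10242337833844858 0.21164572028484352
top stub_angle 0.37 [0.564  0.1162 0.0017] box xy 0.0007811862596933533 0.022882602053893444
top stub_bar 0.57 [0.5815 0.0843 0.0128] box xy 0.035342475211986746 0.03422394956223019
top guide_bush 0.61 [0.7434 0.1353 0.0398]
top die_spring 0.7 [0.5032 0.4642 0.0427]
top brass_drift 0.78 [ 0.7127 -0.0491  0.013 ]
side slope 0.37709906869516985 z at x=0 0.10201087101584527 inl 489
side slope 0.3750528293314911 z at x=0 0.10218967844054748 inl 466
lip x [-0.5135 -0.5121]
top slope 0.3786113974967671 z at x=0 0.09996121119418332 inl 866
top slope 0.3751320286774885 z at x=0 0.1004025467921957 inl 857
lip x [-0.2756 -0.2739]
```

View pics/l1.png

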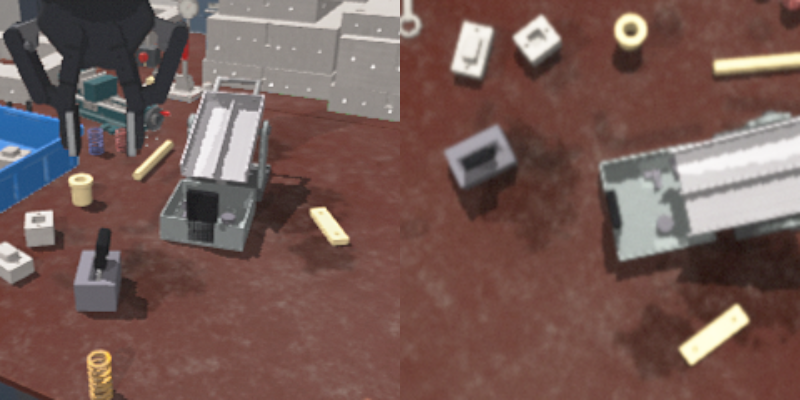

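The final views show the scraper upright in its slot, the tray tipped and empty, and the stubs in the box (angle ~652,183; bar ~672,172; round ~665,225). The bystanders have not moved. I hand the job in.

```bash
python3 -c "
from station import ctrl; print(ctrl.job_done())"
```

```text
the job is handed in; nothing more can be done
None
```

I handed the job in at about 31 s, with no verdict returned. In the last images all three leftovers are in the catch box, the tray is still tipped, the scraper is upright in its slot, and the bystanders look unmoved.

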